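# Screw the spout head onto the dispensing bottle until its nozzle stands over the beaker

### The arm

A 6-joint arm with a two-finger parallel gripper is mounted at the origin on a cart in front of the work surface, level with it; the furniture and walls round the work are solid. World frame = base frame: x ahead of the robot, y to its left, z up, the work surface at z = 0. Lengths are in m, angles in rad, forces in N, time in s.
With the tool pointing down it reaches from about 0.25 to 0.775 m from the base axis. Payload 4 kg.
Tool frame: the origin (TCP) lies midway between the tips of the shut fingers; the grasp point (between the pads) lies 19 mm behind it; z points along the fingers, y is the line along which they close (so a half turn about z gives the same grasp; the last joint's range is limited). The gripper opens to 94 mm and grips with 3 to 60 N. Pads are 16 mm wide; open, the fingers measure 119 mm over their backs; the gripper's body (75 mm by 177 mm) begins 78 mm behind the grasp point.
Start: joints at [1.16, 0.087, 1.371, -0, 1.684, -0.103], TCP at [0.167, 0.524, 0.206] pointing down, gripper open.
Joint ranges: [-3.1, 3.1], [-0.76, 2.03], [0.27, 2.55], [-1.08, 4.22], [0.17, 2.65], [-2.57, 2.57]. Speed limits (rad/s): [2.79, 2.79, 3.14, 3.14, 3.14, 3.14].

### API

Orientations are given as [roll, pitch, yaw] about the fixed x, y, z axes, in that order (R = Rz(yaw) Ry(pitch) Rx(roll)).
In Python, from bench import robot gives the robot as it stands.
- The arm moves only by the tool servo_tool, never from a script. Its argument "moves" is a list of rows, each a list of 5 numbers: the shift along the tool's x, y, z in units of 25 mm (1.0 is 25 mm), then the turn about the tool's z in units of 6 degrees (1.0 is 6 degrees), then the closure, from 0 (fully open) to 1 (shut). In form: [[dx, dy, dz, yaw, gripper], ...]. A call has 1 to 10 rows; each row is the pose to reach, as a shift and turn from the pose commanded when the call began, along the tool's axes at that moment; what a row does not reach only later rows make up. A row lasts 1/12 s, in which the tool goes at most 41.7 mm and 7.16 degrees, less where a joint would pass 70% of its speed; a pose out of reach is approached as far as the arm can. A call with a gripper value outside its range is refused whole. The fingers move at their own pace and stop on an object; the grip force is fixed at half the most. Time passes only in rows, so rows that repeat a pose let the fingers close. It gives the time, the measured TCP pose, the force, the opening and the grip force at its end, in the units of the state.
- robot.get_obs(): the state, without advancing time (a new reading comes with each control period).
- robot.snapshot(name): name is "side" or "top" or "wrist"; returns a dict with "image" (400x640x3 uint8, blue, green, red), "fx", "fy", "cx", "cy" (pixels), "eye" and "orientation" of the camera in the world; the wrist camera has in their place "T_tool_cam" (4x4, takes a point from camera to tool coordinates, whose origin is the TCP and whose axes are the flange's). Camera axes: x right, y down, z forward; pixel columns grow to the right and rows downward; lengths in m; the calibration is good to about 2 mm. The wrist camera is an equidistant fisheye: a pixel r from the principal point sees the ray r / f radians off the axis. A picture is of the moment at which its call begins: read the wrist's pose just before it. There is no depth.
- robot.close_job(): hands the job in; it is judged then, once.
The state is a dict: "time": time; "joint_positions": joint angles; "qvel": joint speeds; "joint_torque": joint torques, N m; "tool_pos": TCP position; "ee_rot": TCP orientation; "wrist_force": force on the tool from outside, world axes, zero at the start; "wrist_torque": the same for the moment, N m; "width": finger opening in m; "finger_force": force on a finger pad.
Only numpy, scipy, OpenCV 4.12 (cv2) and the standard library are available. Lean on these libraries where they do the work, as an engineer would, in place of code of your own. Each camera call takes 0.05 s, during which the arm holds its last target. There are 200 camera calls.

### The job

Fit the loose spout head on the neck of the clamped dispensing bottle: feel its two inner pins into the starts of the thread, pressing lightly (10 N is plenty, 25 N damages it), and screw it down clockwise until the thread holds it pressed on the soft seal and its nozzle stands over the middle of the beaker, not short of it and not past it. Then let go, leaving the beaker and the other things where they stand.

Things in the scene. Friction and masses are not known exactly. Their poses are not given: they have to be found in the camera images.
- stand: Grey base plate 226x116x10 mm, fixed to the worktop; a steel band on it clamps a brown bottle of 80 mm diameter, neck up. Origin on the worktop on the bottle's axis; z up; x points from the bottle's axis to the middle of the beaker's place, 100 mm away.
- neck (a point): Point on the bottle's vertical axis at the top of the untouched soft rubber seal, 158 mm above the worktop; axes as the stand's. The seal is a ribbed plug, 33 mm diameter, standing 12 mm above the rim of the 39 mm wide neck. It gives straight down, 1 N per mm, up to 10 mm. The heights given for the thread and the head are from this point.
- thread (a point): On the bottle's axis, 20.5 mm below neck: underside of the high ends of the outer double-start thread. Two equal ramps, 4 mm thick, out to 25 mm radius, each 158 degrees long; two 22 degree gaps (the starts) between them, half a turn apart. Clockwise from above each ramp falls 5.3 mm over its length (1.91 mm per rad): a head turned clockwise, pins beneath, is pulled down; friction holds it.
- starts (a point): On the bottle's axis, 14 mm below neck, axes as the stand's. The bottle's own angle is not measured: a pin stands amid a start when the spout points 35 to 105 degrees (0.61 to 1.83 rad) anticlockwise, from above, of the stand's x (the beaker). The other start would bring the nozzle to the far side. The thread runs on past the wanted place; no stop there.
- spout_head: Loose dispensing head, about 0.13 kg, standing on its collar. Black ribbed collar, 68 mm outer diameter, 55 mm bore, 32 mm high, open below, flat roof inside at 26 mm. On it a white block with a low grey cap (top at 80 mm). A steel spout leaves along +x at 54 mm height and bends down; short stub at the rear. Origin: centre of the collar's lower rim; z up; x along the spout.
- grip (a point): Place to grip on the head's axis, 54 mm above its lower rim; axes as the head's. The white block is 48 mm (x) by 34 mm (y), 36 to 72 mm high; its flat sides facing +y and -y are free above the collar.
- pins (a point): On the head's axis, 6 mm above its lower rim, midway between two steel pins along the head's y that stick into the bore; 5 mm thick, inner ends at 21.5 mm radius. Rim below neck: 20 (high end) to 25.3 mm (low end) with pins on top of the ramps; 26 mm as the roof meets the seal; 29.5 mm lets the pins pass under the high ends; beneath, 29 mm plus 1.91 mm per rad.
- nozzle (a point): Lower open end of the steel spout of the head: 100 mm along the head's x, 13.5 mm above its lower rim.
- beaker: Clear beaker, 70 mm wide, 92 mm high, standing loose on the stand's plate in the low ring; origin at the centre of its underside.
- flask: Conical flask, 65 mm wide, 105 mm high, a bystander. Origin at the centre of its underside.
- timer: Flat bench timer, 58x64x16 mm, a bystander. Origin at the centre of its underside.
- vial: Small capped vial, 21 mm wide, 48 mm high, a bystander. Origin at the centre of its underside.
Mind the look-alikes: they are no part of the job. What is shaped like the beaker but brown or green is not meant.

How it is judged:
By the outcome, as a careful person would: the job done as asked, in the order asked, and still so for the second after the job is handed in, with the robot touching nothing.
It also fails if it takes over 54 s, if anything falls off the work surface, if the arm or the gripper's body presses on something with over 40 N, if the wrist force passes 120 N, or if a joint passes its speed limit or range.

## Working session

There is one attempt and no reset: what is moved stays moved. The work goes in short steps, Python scripts to look and compute and a tool call to move; the robot and the scene stay as the last step left them, time stands still between calls to the robot, and variables do not carry over. Pictures are saved under pics/ and viewed, at most 10 in all, crops included, and the job is handed in when it is done.

Besides the shell and the picture viewer there is one more tool, called after ">>>" by a JSON object that holds its "name" and its "arguments", one argument or row to a line. servo_tool: Moves the arm, as the interface text tells. Its arguments: {"type":"object","properties":{"moves":{"type":"array"}},"required":["moves"]}

```bash
mkdir -p pics; ls
cat > h.py <<'E'
import numpy as np, cv2
from scipy.spatial.transform import Rotation as R
from bench import robot
def snap(n,f=None):
    s=robot.snapshot(n)
    if f: cv2.imwrite('pics/'+f,s['image'])
    return s
E
python3 - <<'E'
from h import *
for n in('top','side'):
    s=snap(n,n+'1.png'); print({k:v for k,v in s.items() if k!='image'})
print(robot.get_obs())
E
```

```text
pics
{'fx': 486.85730700700776, 'fy': 486.85730700700776, 'cx': 324.2935182111383, 'cy': 199.35057055493758, 'eye': array([0.34996368, 0.02791867, 1.38897399]), 'orientation': array([-3.01456753, -0.0081909 , -1.56880752])}
{'fx': 462.2469627978507, 'fy': 462.2469627978507, 'cx': 319.5583465232092, 'cy': 196.13107899705403, 'eye': array([ 0.10647239, -0.83598425,  0.81348998]), 'orientation': array([-2.19895953,  0.012974  , -0.44388484])}
{'time': 0.1, 'joint_positions': array([ 1.15991468e+00,  8.79210207e-02,  1.37206366e+00, -3.44214758e-05,
        1.68359998e+00, -1.03117865e-01]), 'qvel': array([ 0.00072259, -0.00188115, -0.00433104,  0.0009818 , -0.00122381,
        0.00110566]), 'joint_torque': array([ 1.50386633e-03, -3.41256702e+01, -3.03300297e+01,  7.19020329e-02,
        3.04406835e-02, -7.53851509e-05]), 'tool_pos': array([0.16644269, 0.5237061 , 0.20441942]), 'ee_rot': array([-3.13960770e+00, -1.71019504e-04,  2.83382487e+00]), 'wrist_force': array([ 0.30360407, -0.33968278,  0.36990473]), 'wrist_torque': array([-0.05051743, -0.01415282,  0.01113811]), 'finger_force': 0.0, 'width': 0.09396232389544336}
```

View pics/top1.png

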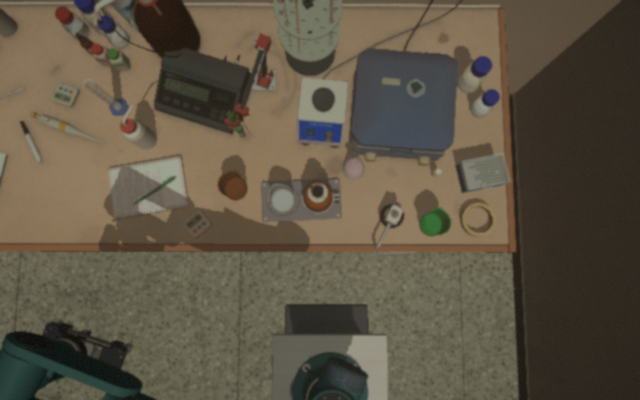

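View pics/side1.png

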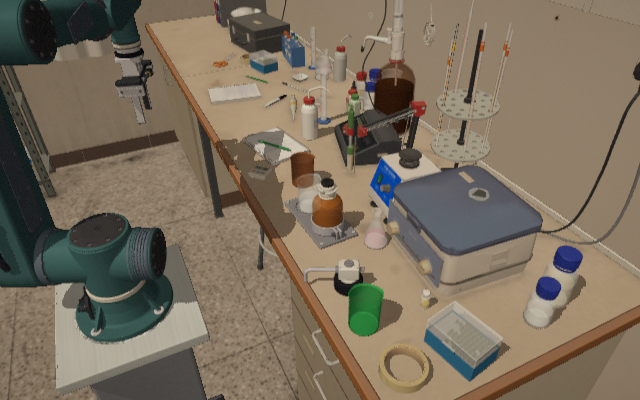

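The top view shows the stand with the beaker at (283,199) and the bottle at (318,195). The head is at (392,215) with its spout tip near (378,245). The brown and green cups are look-alikes. I'll enlarge both views.

Run:
```python
import cv2,numpy as np
t=cv2.imread('pics/top1.png')[160:260,250:420]; s=cv2.imread('pics/side1.png')[165:305,280:400]
cv2.imwrite('pics/tc.png',cv2.resize(t,None,fx=4.5,fy=4.5,interpolation=cv2.INTER_CUBIC))
cv2.imwrite('pics/sc.png',cv2.resize(s,None,fx=4,fy=4,interpolation=cv2.INTER_CUBIC))
```

```text
(no output)
```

View pics/tc.png

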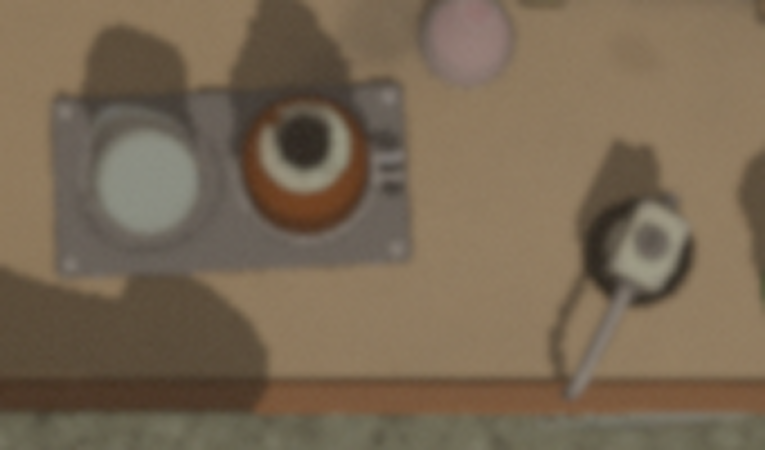

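View pics/sc.png

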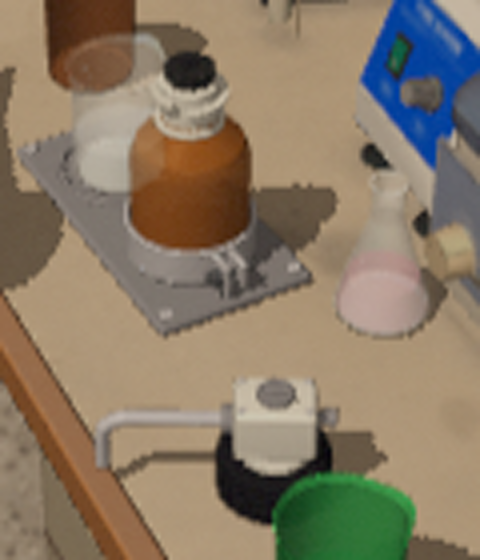

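```bash
cat >> h.py <<'E'
def ray(s,u,v):
    M=R.from_euler('xyz',s['orientation']).as_matrix()
    d=M@np.array([(u-s['cx'])/s['fx'],(v-s['cy'])/s['fy'],1]); return np.array(s['eye']),d
def onz(s,u,v,z):
    e,d=ray(s,u,v); return e+d*(z-e[2])/d[2]
def tri(s1,p1,s2,p2):
    e1,d1=ray(s1,*p1);e2,d2=ray(s2,*p2)
    k=np.linalg.lstsq(np.c_[d1,-d2],e2-e1,rcond=None)[0]
    a=e1+k[0]*d1;b=e2+k[1]*d2; return (a+b)/2,np.linalg.norm(a-b)
E
python3 - <<'E'
from h import *
np.set_printoptions(precision=4,suppress=True)
T=robot.snapshot('top');S=robot.snapshot('side')
t=lambda x,y:((x+.5)/4.5-.5+250,(y+.5)/4.5-.5+160)
s=lambda x,y:((x+.5)/4-.5+280,(y+.5)/4-.5+165)
sc=[onz(T,*t(*p),.011)[:2] for p in[(65,112),(390,97),(397,248),(70,264)]]
print('screws',sc); d=(sc[0]-sc[1]+sc[3]-sc[2]); print('stand yaw',np.arctan2(d[1],d[0]),'len',d/2, 'w',sc[0]-sc[3])
for n,a,b,z in[('seal',(303,139),(190,70),.158),('cap',(652,240),(276,388),.08),('scr',(397,248),(165,315),.011)]:
    print(n,onz(T,*t(*a),z),onz(S,*s(*b),z),tri(T,t(*a),S,s(*b)))
print('corn',[onz(T,*t(*p),.072)[:2] for p in[(643,199),(692,217),(658,292),(612,275)]])
a=onz(T,*t(628,290),.058);b=onz(T,*t(573,392),.058);print('spout',a,b,np.arctan2(*(b-a)[[1,0]]))
print('nozzle side',onz(S,*s(103,465),.0135), 'bend', onz(S,*s(107,418),.056),'flask',onz(T,*t(467,38),.0),'beaker content',onz(T,*t(147,183),.012))
E
```

```text
screws [array([0.5683, 0.1895]), array([ 0.5787, -0.0173]), array([ 0.482 , -0.0216]), array([0.4713, 0.1846])]
stand yaw 1.6217368904253107 len [-0.0105  0.2065] w [0.097  0.0049]
seal [0.5299 0.037  0.158 ] [0.5292 0.0285 0.158 ] (array([0.5319, 0.0366, 0.152 ]), np.float64(0.0023369825639764316))
cap [ 0.4807 -0.1724  0.08  ] [ 0.4823 -0.1762  0.08  ] (array([ 0.4823, -0.1734,  0.0772]), np.float64(0.002895391245790293))
scr [ 0.482  -0.0216  0.011 ] [ 0.4852 -0.0232  0.011 ] (array([ 0.4838, -0.0222,  0.0105]), np.float64(0.003524600378242431))
corn [array([ 0.5064, -0.1686]), array([ 0.4955, -0.1981]), array([ 0.45  , -0.1767]), array([ 0.4602, -0.1491])]
spout [ 0.4522 -0.1606  0.058 ] [ 0.3903 -0.1264  0.058 ] 2.636410096585297
nozzle side [ 0.3946 -0.1283  0.0135] bend [ 0.3962 -0.1334  0.056 ] flask [ 0.6192 -0.0673  0.    ] beaker content [0.5228 0.1367 0.012 ]
```

```bash
cat >> h.py <<'E'
def go(x,y,z,yaw):
    o=robot.get_obs(); r=R.from_euler('xyz',o['ee_rot'])
    d=r.inv().apply(np.array([x,y,z])-o['tool_pos'])/.025
    w=(o['ee_rot'][2]-yaw+np.pi)%(2*np.pi)-np.pi
    print('t',o['time'],'units',d.round(2),'turn',round(np.degrees(w)/6,2),'pos',o['tool_pos'].round(4),'yaw',o['ee_rot'][2].round(4),'F',o['wrist_force'].round(1),'q6',o['joint_positions'][5].round(2),'w',round(o['width'],4))
E
python3 -c "
from h import *
go(.481,-.173,.24,2.65)"
```

```text
t 0.2 units [-20.43 -22.75  -1.38] turn 1.75 pos [0.1665 0.5239 0.2048] yaw 2.8337 F [-0.4 -0.9  0.1] q6 -0.1 w 0.0939
```

>>> {"name": "servo_tool", "arguments": {
  "moves": [
    [-2.0,-2.3,-0.5,0.2,0],
    [-4.0,-4.5,-1.0,0.4,0],
    [-6.0,-6.8,-1.5,0.6,0],
    [-8.0,-9.0,-1.5,0.8,0],
    [-9.6,-10.9,-1.5,1,0],
    [-10.8,-12.1,-1.5,1.2,0],
    [-12,-13.5,-1.5,1.4,0],
    [-13.2,-14.8,-1.5,1.6,0],
    [-14.4,-16.1,-1.5,1.7,0],
    [-15,-16.8,-1.5,1.8,0]
  ]
}}

```text
time: 1.03
tool_pos: [0.3359, 0.1438, 0.24]
ee_rot: [3.141, 0.001, 2.645]
wrist_force: [0.9, 0.7, 0.2]
width: 0.0941
finger_force: 0.0
```

```bash
python3 -c "
from h import *
go(.481,-.173,.22,2.65)"
```

```text
t 1.0333 units [-11.14  -8.38   0.8 ] turn -0.04 pos [0.3359 0.1438 0.24  ] yaw 2.6453 F [0.9 0.7 0.2] q6 -0.83 w 0.0941
```

>>> {"name": "servo_tool", "arguments": {
  "moves": [
    [-1.0,-1.0,0,0,0],
    [-2.0,-2.0,0,0,0],
    [-3.0,-3.0,0,0,0],
    [-4.0,-4.0,0,0,0],
    [-4.5,-4.3,0,0,0],
    [-4.5,-4.3,0,0,0],
    [-4.5,-4.3,0,0,0],
    [-4.5,-4.3,0,0,0]
  ]
}}

```text
time: 1.7
tool_pos: [0.3831, -0.0017, 0.2396]
ee_rot: [3.141, -0.001, 2.646]
wrist_force: [-0.1, 0.2, 0.3]
width: 0.094
finger_force: 0.0
```

```bash
python3 -c "
from h import *
go(.481,-.173,.22,2.65)"
```

```text
t 1.7 units [-6.7  -4.16  0.78] turn -0.04 pos [ 0.3831 -0.0017  0.2396] yaw 2.646 F [-0.1  0.2  0.3] q6 -1.23 w 0.094
```

>>> {"name": "servo_tool", "arguments": {
  "moves": [
    [-1.2,-0.8,0.1,0,0],
    [-2.4,-1.5,0.2,0,0],
    [-3.6,-2.2,0.4,0,0],
    [-4.8,-3.0,0.6,0,0],
    [-5.9,-3.7,0.8,0,0],
    [-6.7,-4.2,0.8,0,0],
    [-6.7,-4.2,0.8,0,0],
    [-6.7,-4.2,0.8,0,0]
  ]
}}

```text
time: 2.37
tool_pos: [0.481, -0.1735, 0.2192]
ee_rot: [3.141, -0.002, 2.646]
wrist_force: [-0.3, 0.5, 0.2]
width: 0.0942
finger_force: 0.0
```

```bash
python3 -c "
from h import *
go(.481,-.173,.22,2.65)
s=snap('wrist','w1.png'); print({k:v for k,v in s.items() if k!='image'})"
```

```text
t 2.3667 units [ 0.01  0.02 -0.03] turn -0.04 pos [ 0.481  -0.1735  0.2192] yaw 2.6462 F [-0.3  0.5  0.2] q6 -1.53 w 0.0942
{'fx': 309.70691628693146, 'fy': 309.70691628693146, 'cx': 317.0175833610724, 'cy': 201.9827218464195, 'T_tool_cam': array([[-9.58558204e-04, -9.70669943e-01, -2.40414105e-01,
         6.96921594e-02],
       [ 9.99999460e-01, -8.33791394e-04, -6.20685047e-04,
         6.95041774e-04],
       [ 4.02025107e-04, -2.40414571e-01,  9.70670218e-01,
        -1.80280855e-01],
       [ 0.00000000e+00,  0.00000000e+00,  0.00000000e+00,
         1.00000000e+00]])}
```

View pics/w1.png

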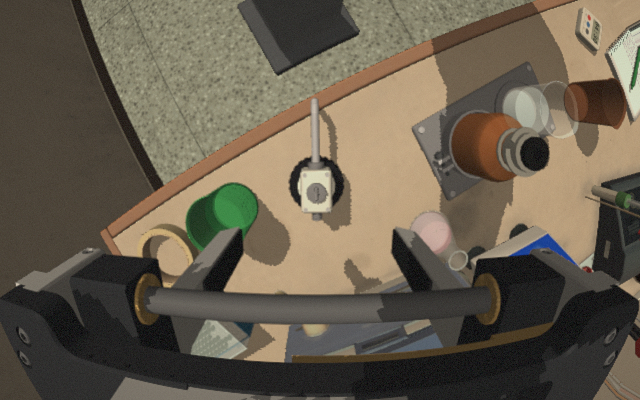

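The wrist view shows the head's cap at (316,193) with the spout running straight up to (315,100). The seal is at (535,154). I'll refine these by casting rays.

```bash
cat >> h.py <<'E'
def won(s,o,u,v,z):
    x,y=(u-s['cx'])/s['fx'],(v-s['cy'])/s['fy'];r=np.hypot(x,y)+1e-9
    d=np.array([np.sin(r)*x/r,np.sin(r)*y/r,np.cos(r)]);T=s['T_tool_cam']
    W=R.from_euler('xyz',o['ee_rot']).as_matrix()
    e=W@T[:3,3]+o['tool_pos'];d=W@T[:3,:3]@d
    return e+d*(z-e[2])/d[2]
E
python3 - <<'E'
from h import *
np.set_printoptions(precision=4,suppress=True)
o=robot.get_obs();s=robot.snapshot('wrist');im=s['image'].astype(int)
mn,mx=im.min(2),im.max(2)
g=lambda m,r:np.array([(u,v) for v,u in zip(*np.nonzero(m)) if r[0]<=u<r[1] and r[2]<=v<r[3]],float)
st=[]
for v in range(104,160,4):   # spout row centres
    row=im[v,300:332]; k=(row.max(1)-row.min(1)<25)&(row.min(1)>90)
    st.append((300+np.nonzero(k)[0].mean(),v,k.sum()))
print(np.array(st).T)
P=np.array([won(s,o,u,v,.056)[:2] for u,v,c in st]);d=P[-1]-P[0];print('spout',P[0],P[-1],np.arctan2(*np.polyfit(np.linspace(1,0,len(P)),P,1)[0][::-1]))
W=((mn>150)&(mx-mn<45)).astype(np.uint8);W[:, :295]=0;W[:,340:]=0;W[:165]=0;W[225:]=0
c=max(cv2.findContours(W,0,2)[0],key=cv2.contourArea);Q=np.array([won(s,o,*p,.072)[:2] for p in c[:,0]],np.float32)
print('block',cv2.minAreaRect(Q*1000))
print('cap',won(s,o,316.5,192.5,.08))
D=((mx<55)).astype(np.uint8);D[:, :515]=0;D[:,556:]=0;D[:128]=0;D[180:]=0
c=max(cv2.findContours(D,0,2)[0],key=cv2.contourArea);print('sealpx',cv2.fitEllipse(c))
e=cv2.fitEllipse(c)[0];print(won(s,o,*e,.152),won(s,o,*e,.158))
E
```

```text
[[314.1667 314.6    313.5    314.5    314.5    314.5    314.5    314.6
  314.6    315.1667 315.3333 315.3333 315.     314.5   ]
 [104.     108.     112.     116.     120.     124.     128.     132.
  136.     140.     144.     148.     152.     156.    ]
 [  6.       5.       8.       6.       6.       6.       6.       5.
    5.       6.       6.       6.       7.       8.    ]]
spout [ 0.3958 -0.1299] [ 0.4469 -0.1571] 2.664390089542243
block ((478.791015625, -175.5175323486328), (33.5730094909668, 44.55099868774414), 62.125247955322266)
cap [ 0.48   -0.1725  0.08  ]
sealpx ((533.7863159179688, 153.55528259277344), (27.616750717163086, 33.03264236450195), 1.2073429822921753)
[0.5305 0.037  0.152 ] [0.5278 0.0327 0.158 ]
```

>>> {"name": "servo_tool", "arguments": {
  "moves": [
    [0,0,1.2,-0.05,0],
    [0,0,2.4,-0.1,0],
    [0,0,3.6,-0.1,0],
    [0,0,4.8,-0.1,0],
    [0,0,5.8,-0.1,0],
    [0,0,6.6,-0.1,0],
    [0,0,7.1,-0.1,0],
    [0,0,7.3,-0.1,0],
    [0,0,7.3,-0.1,0]
  ]
}}

```text
time: 3.22
tool_pos: [0.4799, -0.1728, 0.0365]
ee_rot: [3.141, -0.002, 2.658]
wrist_force: [0.0, 0.0, 0.1]
width: 0.0941
finger_force: 0.0
```

>>> {"name": "servo_tool", "arguments": {
  "moves": [
    [0,0,0,0,0.5],
    [0,0,0,0,0.8],
    [0,0,0,0,1],
    [0,0,0,0,1],
    [0,0,0,0,1],
    [0,0,0,0,1],
    [0,0,0,0,1],
    [0,0,0,0,1]
  ]
}}

```text
time: 3.88
tool_pos: [0.4807, -0.1746, 0.0372]
ee_rot: [3.142, 0.0, 2.656]
wrist_force: [-0.1, 0.2, -0.1]
width: 0.0439
finger_force: 0.0
```

>>> {"name": "servo_tool", "arguments": {
  "moves": [
    [0,0,0,0,1],
    [0,0,0,0,1],
    [0,0,0,0,1],
    [0,0,0,0,1],
    [0,0,0,0,1]
  ]
}}

```text
time: 4.3
tool_pos: [0.4807, -0.1746, 0.0371]
ee_rot: [3.142, -0.0, 2.656]
wrist_force: [-0.1, 0.3, 0.4]
width: 0.0337
finger_force: 30.0
```

>>> {"name": "servo_tool", "arguments": {
  "moves": [
    [0,0,-1,0,1],
    [0,0,-2,0,1],
    [0,0,-3,0,1],
    [0,0,-4,0,1],
    [0,0,-5,0,1],
    [0,0,-6,0,1],
    [0,0,-7,0,1],
    [0,0,-7.8,0,1],
    [0,0,-7.8,0,1],
    [0,0,-7.8,0,1]
  ]
}}

```text
time: 5.13
tool_pos: [0.4812, -0.1747, 0.2327]
ee_rot: [3.141, 0.002, 2.656]
wrist_force: [0.2, -0.2, -1.1]
width: 0.0339
finger_force: 30.0
```

```bash
python3 -c "
from h import *
go(.529,.034,.24,1.6217+1.83)
print(robot.get_obs()['finger_force'])"
```

```text
t 5.1333 units [ 2.2   8.28 -0.3 ] turn -7.6 pos [ 0.4812 -0.1747  0.2327] yaw 2.6559 F [ 0.2 -0.2 -1.1] q6 -1.54 w 0.0339
29.962982833385468
```

>>> {"name": "servo_tool", "arguments": {
  "moves": [
    [0.5,1.2,0,0,1],
    [1.0,2.4,0,0,1],
    [1.6,3.6,0,0,1],
    [2.2,4.5,0,0,1],
    [2.2,4.8,0,0,1],
    [2.2,4.8,0,0,1],
    [2.2,4.8,0,0,1]
  ]
}}

```text
time: 5.72
tool_pos: [0.4876, -0.043, 0.2303]
ee_rot: [-3.14, -0.003, 2.656]
wrist_force: [-0.7, -0.1, -1.6]
width: 0.0338
finger_force: 30.0
```

```bash
python3 -c "
from h import *
go(.529,.034,.24,1.6217+1.83)
import pickle
o=robot.get_obs();s=snap('wrist','w2.png');pickle.dump((o,s),open('w2.pkl','wb'))"
```

```text
t 5.7167 units [-0.03  3.49 -0.39] turn -7.59 pos [ 0.4876 -0.043   0.2303] yaw 2.6564 F [-0.7 -0.1 -1.6] q6 -1.29 w 0.0338
```

View pics/w2.png

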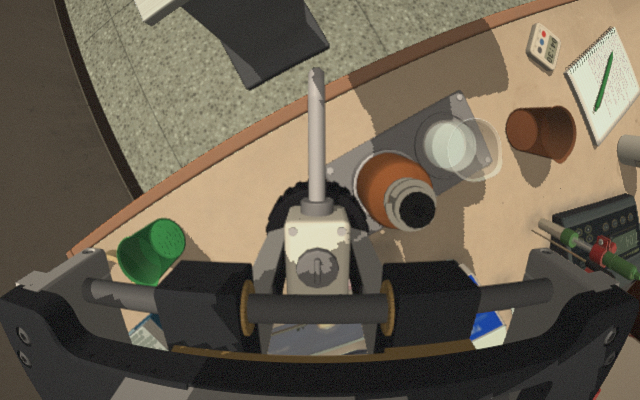

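Both the seal, near (417,210), and the held cap, near (319,267), are visible together, so I'll measure them in the same frame.

Run:
```python
from h import *
import pickle
np.set_printoptions(precision=4,suppress=True)
o,s=pickle.load(open('w2.pkl','rb'));im=s['image'].astype(int)
D=(im.max(2)<70).astype(np.uint8);D[:,:392]=0;D[:,445:]=0;D[:180]=0;D[238:]=0
c=max(cv2.findContours(D,0,2)[0],key=cv2.contourArea);print('px',cv2.fitEllipse(c))
for z in(.150,.158):
    Q=np.array([won(s,o,*p,z)[:2] for p in c[:,0]],np.float32);print(z,cv2.minEnclosingCircle(Q*1000),won(s,o,*cv2.fitEllipse(c)[0],z))
cap=won(s,o,319,267,o['tool_pos'][2]+.043);print('cap',cap,'tool',R.from_euler('xyz',o['ee_rot']).inv().apply(cap-o['tool_pos']))
d=[won(s,o,u,v,o['tool_pos'][2]+.019)[:2] for u,v in((317,195),(316,110))];e=d[1]-d[0];print('spout yaw',np.arctan2(e[1],e[0]),d)
# white collar ring + beaker, outlines for viewing
sc=[(329,171),(459,97),(487,158)];print('screws',[won(s,o,*p,.011)[:2] for p in sc])
cv2.imwrite('pics/w2c.png',cv2.resize(s['image'][80:250,320:510],None,fx=3.5,fy=3.5,interpolation=cv2.INTER_CUBIC))
```

```text
px ((416.81561279296875, 209.671630859375), (34.29084014892578, 35.577274322509766), 27.942214965820312)
0.15 ((531.8343505859375, 36.70043182373047), 17.56824493408203) [0.5314 0.0363 0.15  ]
0.158 ((528.6130981445312, 35.27397918701172), 17.029422760009766) [0.5282 0.0349 0.158 ]
cap [ 0.4859 -0.0402  0.2733] tool [ 0.0029  0.0015 -0.043 ]
spout yaw 2.6669397721292536 [array([ 0.4582, -0.0268]), array([ 0.4183, -0.0063])]
screws [array([ 0.4836, -0.0231]), array([0.473 , 0.1842]), array([0.5694, 0.1897])]
```

View pics/w2c.png

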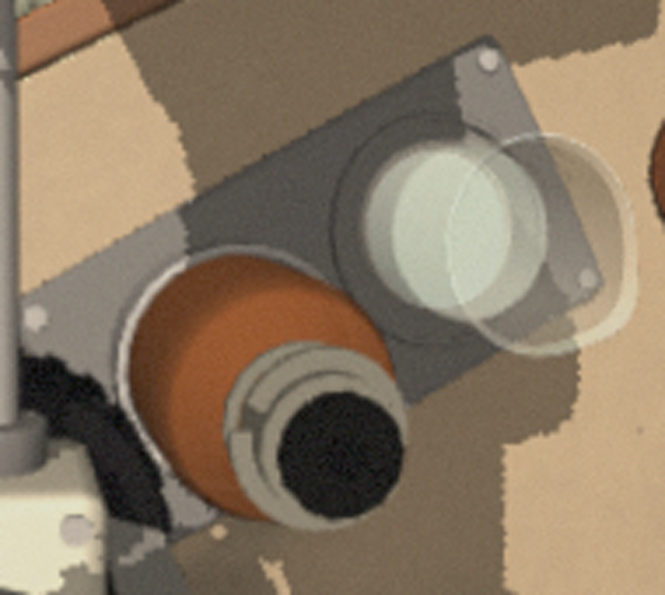

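Run:
```python
from h import *
import pickle
np.set_printoptions(precision=4,suppress=True)
o,s=pickle.load(open('w2.pkl','rb'))
c=np.array([.5283,.035])
for z in(.134,.139):
  for p in((262,400),(240,430),(250,412)):
    q=won(s,o,(p[0]+.5)/3.5-.5+320,(p[1]+.5)/3.5-.5+80,z)[:2]-c; a=np.degrees(np.arctan2(q[1],q[0]))%360
    print(z,p,'r',np.hypot(*q)*1000,'ang',a,'spout yaw',a-90,'rel stand',a-90-92.9)
cv2.imwrite('pics/w2d.png',cv2.resize(s['image'][172:240,375:445],None,fx=8,fy=8,interpolation=cv2.INTER_CUBIC))
```

```text
0.134 (262, 400) r 17.61795526346819 ang 212.21667472314695 spout yaw 122.21667472314695 rel stand 29.316674723146946
0.134 (240, 430) r 20.9179354785509 ang 240.64433238582177 spout yaw 150.64433238582177 rel stand 57.744332385821764
0.134 (250, 412) r 19.218106711807934 ang 225.52548552144648 spout yaw 135.52548552144648 rel stand 42.62548552144648
0.139 (262, 400) r 19.28413156156611 ang 211.34724931343817 spout yaw 121.34724931343817 rel stand 28.447249313438164
0.139 (240, 430) r 22.176506223777935 ang 237.53998259932615 spout yaw 147.53998259932615 rel stand 54.639982599326146
0.139 (250, 412) r 20.745802188073757 ang 223.47839285878877 spout yaw 133.47839285878877 rel stand 40.57839285878876
```

View pics/w2d.png

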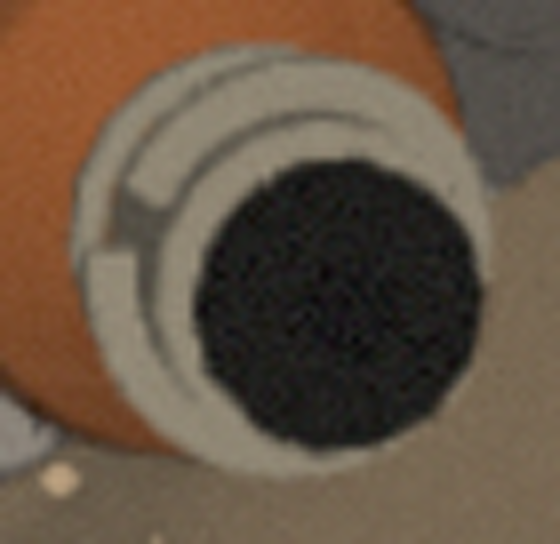

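Run:
```python
from h import *
import pickle
o,s=pickle.load(open('w2.pkl','rb'))
for c in([.5283,.035],[.5295,.035]):
  for p,z in(((130,180),.1415),((158,208),.1415),((92,255),.1362),((135,253),.1362)):
    q=won(s,o,(p[0]+.5)/8-.5+375,(p[1]+.5)/8-.5+172,z)[:2]-c; a=np.degrees(np.arctan2(q[1],q[0]))%360
    print(z,p,'r',np.hypot(*q)*1000,'ang',a,'spout yaw',a-90,'rel',a-182.9)
go(.529,.034,.222,2.53)
```

```text
0.1415 (130, 180) r 23.096860095325866 ang 215.73130188347224 spout yaw 125.73130188347224 rel 32.831301883472236
0.1415 (158, 208) r 18.57726482149372 ang 219.91272826515964 spout yaw 129.91272826515964 rel 37.01272826515964
0.1362 (92, 255) r 23.45539128630519 ang 241.67440621533586 spout yaw 151.67440621533586 rel 58.77440621533586
0.1362 (135, 253) r 18.29346072659272 ang 240.79258253273696 spout yaw 150.79258253273696 rel 57.89258253273695
0.1415 (130, 180) r 24.081176439049948 ang 214.06371286803622 spout yaw 124.06371286803622 rel 31.163712868036214
0.1415 (158, 208) r 19.51288821553922 ang 217.65135109576906 spout yaw 127.65135109576906 rel 34.75135109576905
0.1362 (92, 255) r 24.047979888739995 ang 239.15685269129983 spout yaw 149.15685269129983 rel 56.25685269129983
0.1362 (135, 253) r 18.908061940360607 ang 237.6170008809346 spout yaw 147.6170008809346 rel 54.71700088093459
t 5.7667 units [-0.01  3.51  0.34] turn 1.2 pos [ 0.4877 -0.0435  0.2307] yaw 2.6553 F [ 0.1 -0.7 -1.2] q6 -1.29 w 0.0341
```

>>> {"name": "servo_tool", "arguments": {
  "moves": [
    [0,0.8,0,0.5,1],
    [0,1.6,0,1,1],
    [0,2.4,0,1.5,1],
    [0,3.0,0,2.0,1],
    [0,3.5,0,2,1],
    [0,3.5,0.5,2,1],
    [0,3.5,0.8,2,1],
    [0,3.5,0.8,2,1],
    [0,3.5,0.8,2,1]
  ]
}}

```text
time: 6.52
tool_pos: [0.528, 0.0336, 0.2106]
ee_rot: [-3.139, -0.002, 2.445]
wrist_force: [-0.6, 0.1, -1.6]
width: 0.0343
finger_force: 30.0
```

```bash
python3 -c "
from h import *
go(.5297,.0345,.185,2.44)"
```

```text
t 6.5167 units [-0.03  0.07  1.02] turn 0.05 pos [0.528  0.0336 0.2106] yaw 2.4454 F [-0.6  0.1 -1.6] q6 -0.92 w 0.0343
```

>>> {"name": "servo_tool", "arguments": {
  "moves": [
    [0,0.07,0.3,0,1],
    [0,0.07,0.6,0,1],
    [0,0.07,0.9,0,1],
    [0,0.07,1.1,0,1],
    [0,0.07,1.2,0,1],
    [0,0.07,1.2,0,1]
  ]
}}

```text
time: 7.02
tool_pos: [0.5296, 0.036, 0.1811]
ee_rot: [-3.141, -0.002, 2.446]
wrist_force: [-0.3, -0.3, -2.4]
width: 0.0336
finger_force: 30.0
```

>>> {"name": "servo_tool", "arguments": {
  "moves": [
    [0,0,0.05,0,1],
    [0,0,0.1,0,1],
    [0,0,0.15,0,1],
    [0,0,0.2,0,1],
    [0,0,0.2,0,1]
  ]
}}

```text
time: 7.43
tool_pos: [0.5301, 0.036, 0.1771]
ee_rot: [-3.142, -0.0, 2.446]
wrist_force: [0.2, 0.5, -1.6]
width: 0.0337
finger_force: 30.0
```

```bash
python3 -c "
from h import *
go(.5297,.0345,.173,2.44);print(robot.get_obs()['wrist_torque'])"
```

```text
t 7.4333 units [-0.03 -0.06  0.16] turn 0.06 pos [0.5301 0.036  0.1771] yaw 2.4464 F [ 0.2  0.5 -1.6] q6 -0.91 w 0.0337
[-0.04609638 -0.02039256 -0.02105692]
```

>>> {"name": "servo_tool", "arguments": {
  "moves": [
    [0,-0.04,0.04,0,1],
    [0,-0.04,0.08,0,1],
    [0,-0.04,0.12,0,1],
    [0,-0.04,0.12,0,1]
  ]
}}

```text
time: 7.77
tool_pos: [0.5294, 0.0352, 0.1739]
ee_rot: [-3.141, -0.0, 2.446]
wrist_force: [0.4, -0.4, -1.2]
width: 0.0339
finger_force: 30.0
```

>>> {"name": "servo_tool", "arguments": {
  "moves": [
    [0,0,0.04,0,1],
    [0,0,0.08,0,1],
    [0,0,0.1,0,1],
    [0,0,0.1,0,1]
  ]
}}

```text
time: 8.1
tool_pos: [0.5294, 0.0352, 0.1715]
ee_rot: [-3.141, -0.0, 2.446]
wrist_force: [-0.4, -0.5, -1.5]
width: 0.0337
finger_force: 30.0
```

>>> {"name": "servo_tool", "arguments": {
  "moves": [
    [0,0,0.04,0,1],
    [0,0,0.08,0,1],
    [0,0,0.1,0,1],
    [0,0,0.1,0,1]
  ]
}}

```text
time: 8.43
tool_pos: [0.5294, 0.0352, 0.169]
ee_rot: [-3.141, -0.0, 2.446]
wrist_force: [-0.1, -0.7, -1.9]
width: 0.0337
finger_force: 30.0
```

>>> {"name": "servo_tool", "arguments": {
  "moves": [
    [0,0,0.04,0,1],
    [0,0,0.08,0,1],
    [0,0,0.08,0,1],
    [0,0,0.08,0,1]
  ]
}}

```text
time: 8.77
tool_pos: [0.5295, 0.0352, 0.1675]
ee_rot: [3.141, 0.0, 2.446]
wrist_force: [-0.2, 0.0, 0.5]
width: 0.0341
finger_force: 30.0
```

>>> {"name": "servo_tool", "arguments": {
  "moves": [
    [0,0,0.04,0,1],
    [0,0,0.08,0,1],
    [0,0,0.08,0,1],
    [0,0,0.08,0,1]
  ]
}}

```text
time: 9.1
tool_pos: [0.5296, 0.0352, 0.1656]
ee_rot: [3.141, 0.0, 2.446]
wrist_force: [-1.3, -0.2, 1.5]
width: 0.0337
finger_force: 30.0
```

>>> {"name": "servo_tool", "arguments": {
  "moves": [
    [0,0,0.03,0,1],
    [0,0,0.06,0,1],
    [0,0,0.06,0,1],
    [0,0,0.06,0,1]
  ]
}}

```text
time: 9.43
tool_pos: [0.5296, 0.0352, 0.1641]
ee_rot: [3.141, 0.0, 2.446]
wrist_force: [-1.3, -1.0, 3.3]
width: 0.0336
finger_force: 30.0
```

>>> {"name": "servo_tool", "arguments": {
  "moves": [
    [0,0,0,0.3,1],
    [0,0,0,0.6,1],
    [0,0,0,0.9,1],
    [0,0,0,1.2,1],
    [0,0,0,1.2,1],
    [0,0,0,1.2,1]
  ]
}}

```text
time: 9.93
tool_pos: [0.53, 0.0351, 0.1641]
ee_rot: [3.141, 0.001, 2.321]
wrist_force: [0.4, 0.9, 3.5]
width: 0.0338
finger_force: 30.0
```

```bash
python3 -c "
from h import *
go(.5297,.0345,.163,1.62);print(robot.get_obs()['wrist_torque'])"
```

```text
t 9.9333 units [-0.01 -0.02  0.04] turn 6.7 pos [0.53   0.0351 0.1641] yaw 2.3214 F [0.4 0.9 3.5] q6 -0.79 w 0.0338
[-0.10095865  0.01429288 -0.03259959]
```

>>> {"name": "servo_tool", "arguments": {
  "moves": [
    [0,0,0,0.5,1],
    [0,0,0,1.0,1],
    [0,0,0,1.5,1],
    [0,0,0,2.0,1],
    [0,0,0,2.5,1],
    [0,0,0,3.0,1],
    [0,0,0,3.0,1]
  ]
}}

```text
time: 10.52
tool_pos: [0.5299, 0.0351, 0.164]
ee_rot: [3.141, 0.0, 2.006]
wrist_force: [-0.3, 0.1, 3.7]
width: 0.034
finger_force: 30.0
```

```bash
python3 -c "
from h import *
go(.5297,.0345,.163,1.62);print(robot.get_obs()['wrist_torque'])"
```

```text
t 10.5167 units [-0.02 -0.02  0.04] turn 3.69 pos [0.5299 0.0351 0.164 ] yaw 2.0062 F [-0.3  0.1  3.7] q6 -0.48 w 0.034
[-0.07614466 -0.02170627 -0.01176316]
```

>>> {"name": "servo_tool", "arguments": {
  "moves": [
    [0,0,0,0.5,1],
    [0,0,0,1.0,1],
    [0,0,0,1.5,1],
    [0,0,0,2.0,1],
    [0,0,0,2.5,1],
    [0,0,0,3.0,1],
    [0,0,0,3.4,1],
    [0,0,0,3.7,1],
    [0,0,0,3.7,1],
    [0,0,0,3.7,1]
  ]
}}

```text
time: 11.35
tool_pos: [0.5298, 0.0352, 0.1639]
ee_rot: [3.141, -0.0, 1.621]
wrist_force: [0.3, -0.7, 3.1]
width: 0.0336
finger_force: 30.0
```

Run:
```python
from h import *
go(.5297,.0345,.163,1.62);print(robot.get_obs()['wrist_torque'])
T=snap('top');S=snap('side')
im=np.vstack([cv2.resize(T['image'][160:235,240:370],None,fx=4,fy=4,interpolation=2),np.zeros((0,520,3),np.uint8)])
b=cv2.resize(S['image'][130:260,270:380],None,fx=2.3,fy=2.3,interpolation=2)
b=cv2.copyMakeBorder(b,0,max(0,300-b.shape[0]),0,0,0)[:300]
cv2.imwrite('pics/f1.png',np.hstack([im,b]));print(im.shape,b.shape)
```

```text
t 11.35 units [-0.03 -0.    0.04] turn 0.01 pos [0.5298 0.0352 0.1639] yaw 1.621 F [ 0.3 -0.7  3.1] q6 -0.09 w 0.0336
[-0.05637309 -0.04398088 -0.04349414]
(300, 520, 3) (300, 253, 3)
```

View pics/f1.png

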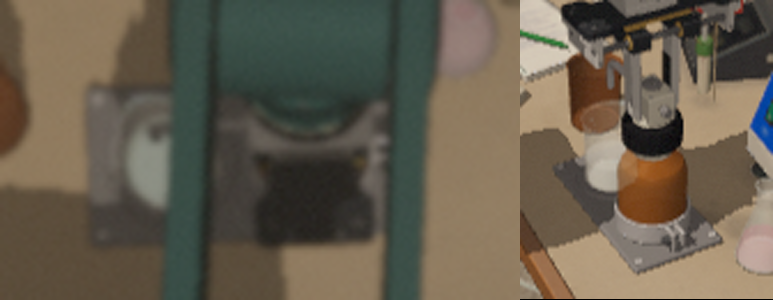

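>>> {"name": "servo_tool", "arguments": {
  "moves": [
    [0,0,-0.02,0,1],
    [0,0,-0.04,0,1],
    [0,0,-0.04,0,1],
    [0,0,-0.04,0,1]
  ]
}}

```text
time: 11.78
tool_pos: [0.5298, 0.0352, 0.1647]
ee_rot: [3.141, -0.0, 1.619]
wrist_force: [2.1, -0.6, 2.6]
width: 0.0338
finger_force: 30.0
```

>>> {"name": "servo_tool", "arguments": {
  "moves": [
    [0,0,-0.02,0,1],
    [0,0,-0.04,0,1],
    [0,0,-0.04,0,1],
    [0,0,-0.04,0,1]
  ]
}}

```text
time: 12.12
tool_pos: [0.5297, 0.0352, 0.1653]
ee_rot: [3.141, -0.0, 1.619]
wrist_force: [3.7, -0.7, -1.3]
width: 0.0339
finger_force: 30.0
```

>>> {"name": "servo_tool", "arguments": {
  "moves": [
    [0,0,0,0,0.6],
    [0,0,0,0,0.5],
    [0,0,0,0,0.3],
    [0,0,0,0,0.1],
    [0,0,0,0,0],
    [0,0,0,0,0],
    [0,0,0,0,0],
    [0,0,0,0,0],
    [0,0,0,0,0],
    [0,0,0,0,0]
  ]
}}

```text
time: 12.95
tool_pos: [0.5295, 0.0352, 0.1657]
ee_rot: [-3.142, -0.0, 1.619]
wrist_force: [0.9, 0.1, 0.3]
width: 0.0928
finger_force: 0.0
```

>>> {"name": "servo_tool", "arguments": {
  "moves": [
    [0,0,-0.5,0,0],
    [0,0,-1,0,0],
    [0,0,-2,0,0],
    [0,0,-3,0,0],
    [0,0,-4,0,0],
    [0,0,-5,0,0],
    [0,0,-5,0,0],
    [0,0,-5,0,0]
  ]
}}

```text
time: 13.62
tool_pos: [0.5305, 0.0352, 0.294]
ee_rot: [3.135, 0.0, 1.619]
wrist_force: [-0.5, 0.3, -1.1]
width: 0.0938
finger_force: 0.0
```

Run:
```python
from h import *
import pickle
o=robot.get_obs();s=snap('wrist','w3.png');S=snap('side');pickle.dump((o,s,S),open('w3.pkl','wb'))
a=cv2.resize(s['image'],(500,312),interpolation=cv2.INTER_AREA)
a=s['image'][30:330,180:580]
b=cv2.resize(S['image'][140:260,280:380],None,fx=2.5,fy=2.5)
cv2.imwrite('pics/f2.png',np.hstack([a,b]));go(.53,.035,.29,1.62)
```

```text
t 13.7167 units [-0.01  0.03  0.01] turn -0.01 pos [0.5292 0.0352 0.2902] yaw 1.619 F [-0.4  0.5  0.5] q6 -0.09 w 0.094
```

View pics/f2.png

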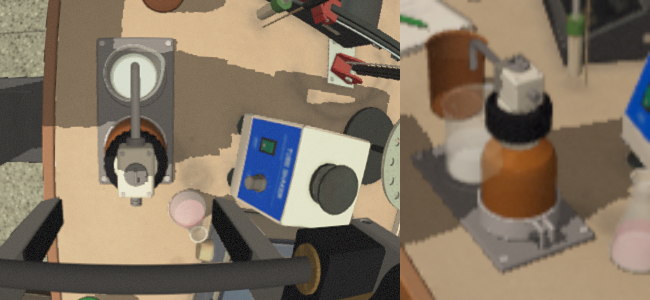

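The head sits level on the neck and the spout runs from (317,147) to (315,97), over the beaker. I'll check the angle numerically.

Run:
```python
from h import *
import pickle
np.set_printoptions(precision=4,suppress=True)
o,s,S=pickle.load(open('w3.pkl','rb'));im=s['image'].astype(int)
P=[]
for v in range(102,150,4):
    # spout edges: strongest +/- gradients near the axis
    r=cv2.GaussianBlur(im[v,300:332].mean(1).reshape(1,-1),(3,1),0)[0];g=np.diff(r)
    a,b=sorted((g[6:26].argmax()+6,g[6:26].argmin()+6));P.append((300+(a+b+1)/2,v,b-a))
print(np.array(P).T)
Q=np.array([won(s,o,u,v,.184)[:2] for u,v,_ in P]);k=np.polyfit(Q[:,1],Q[:,0],1);print('spout yaw',np.pi/2-np.arctan(k[0]))
f=lambda x,y,z:won(s,o,x+180,y+30,z)
print('screws', [f(*p,.011)[:2] for p in((103,45),(168,44),(168,178),(103,178))])
print('cap',f(136,176,.208),'tip',f(135,66,.184),'beaker content',f(134,78,.03),'at .02',f(134,78,.02))
```

```text
[[315.  315.  314.5 315.  314.5 314.5 315.  314.5 314.5 315.  315.  315. ]
 [102.  106.  110.  114.  118.  122.  126.  130.  134.  138.  142.  146. ]
 [  9.    9.   10.    9.   10.   10.    9.   10.    6.    7.    7.   11. ]]
spout yaw 1.6188974820342035
screws [array([0.4748, 0.1814]), array([0.5708, 0.1874]), array([ 0.5828, -0.0171]), array([ 0.4818, -0.0218])]
cap [0.5302 0.0356 0.208 ] tip [0.5247 0.134  0.184 ] beaker content [0.5231 0.1317 0.03  ] at .02 [0.5231 0.1323 0.02  ]
```

```bash
python3 -c "
from h import *
print(robot.close_job())"
```

```text
the job is handed in; nothing more can be done
None
```

The spout head is screwed onto the bottle's neck, held by the thread against the seal (a gentle upward tug met resistance). The nozzle stands within about 2 mm of the beaker's middle, and I let go and handed the job in at about 14 s; the hand-in returned no verdict.

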